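# Shut and bolt the battery case

## Robot

A 6-joint arm with a two-finger parallel gripper is mounted at the origin on the work surface. World frame = base frame: x ahead of the robot, y to its left, z up, the work surface at z = 0. Lengths are in m, angles in rad, forces in N, time in s.
With the tool pointing down it reaches from about 0.35 to 0.875 m from the base axis. Payload 15.5 kg.
Tool frame: the origin (TCP) lies midway between the tips of the shut fingers; the grasp point (between the pads) lies ctrl.hold_point_z behind it (ctrl.hold_point_z is the distance from the TCP to the grasp point, in m); y points along the fingers, z is the direction in which the jaws open and shut, and the axes are right-handed (so a half turn about y gives the same grasp; the last joint's range is limited). The gripper opens to 85 mm and grips with 20 to 120 N. Pads are 22 mm wide; open, the fingers measure 114 mm over their backs; the gripper's body (76 mm by 85 mm) begins 54 mm behind the grasp point. The pads swing forward as they close: fully open they stand 13 mm farther back than shut.
Start: joints at [1.065, 0.494, 1.345, -0, 1.302, -0.096], TCP at [0.25, 0.573, 0.231] pointing down, gripper open.
Joint ranges: [-2.91, 2.91], [-0.82, 2.16], [0.22, 2.67], [-1.22, 4.37], [0.12, 2.79], [-3.08, 3.08]. Speed limits (rad/s): [1.89, 1.89, 2.57, 3.01, 3.01, 3.01].

## Interface

Orientations are given as [roll, pitch, yaw] about the fixed x, y, z axes, in that order (R = Rz(yaw) Ry(pitch) Rx(roll)).
In Python, from workcell import ctrl gives the robot as it stands.
- The arm moves only by the shell command python3 -m inch 'ROWS'. ROWS is text: rows parted by semicolons, each of 7 numbers parted by spaces: the shift along the tool's x, y, z normalised to -1 to 1, where 1 is 6 cm, then the turn, a rotation vector about the tool's x, y, z normalised to -1 to 1, where 1 is 8 degrees, then the gripper's target within -1 to 1 (fully open at 1, half-way at 0, shut at -1). A call has 1 to 10 rows; each row shifts and turns the commanded pose from where the row before left it, along the tool's axes as they then stand; what a row does not reach is not made up. A row lasts 1/8 s, in which the tool goes at most 62.5 mm and 10.7 degrees, less where a joint would pass 70% of its speed; a pose out of reach is approached as far as the arm can. A call with a number of a shift or a turn outside -1 to 1 is refused whole. A call with a gripper value outside its range is refused whole. The fingers move at their own pace and stop on an object; the grip force is fixed at half the most. Time passes only in rows, so rows that do not move let the fingers close. It gives the time, the measured TCP pose, the force and the opening at its end, in the units of the state.
- ctrl.sense(): the state, without advancing time (a new reading comes with each control period).
- ctrl.snapshot(name): name is "side" or "top" or "wrist"; returns the picture (400x640x3 uint8, blue, green, red); there is no depth.
- ctrl.camera_info(name): a dict with "K" (3x3 intrinsics, pixels), "D" ([k1, k2, p1, p2, k3] as OpenCV has them; the pictures are not rectified), "xyz" and "attitude" of the camera in the world. Camera axes: x right, y up, looking along -z (the intrinsics and any distortion apply to the point x, -y, -z); pixel columns grow to the right and rows downward; lengths in m; the calibration is good to about 2 mm. A picture is of the moment at which its call begins: read the wrist's pose just before it. camera_info takes no time and is no camera call; for the wrist camera it gives the pose at the moment of the call.
- ctrl.close_job(): hands the job in, once; it reports no verdict.
Trained networks look in the newest picture that a camera, given by its name, has taken for a name from the list of things; names that differ only in an ending like _2 or _b are one class to them, and where a whole thing is asked for, a point or a joint stands for the part that bears it (a point fixed in the world has none). Each returns a list of dicts, best first, with "conf" (0 to 1); they miss things now and then, are a little off and sometimes report something else, mostly with a low value. They report only what shows in the picture. A call takes as long as a camera call.
- ctrl.outline_of(camera, name): "mask" (400x640 bool, what is visible of it) and "at" ([column, row] as shares, 0 to 1, of the picture: columns of its width, rows of its height, amid what is visible of it).
- ctrl.landmark_of(camera, name): "at" ([column, row] as shares, 0 to 1, of the picture: columns of its width, rows of its height: a listed point, or the origin of a listed thing).
The state is a dict: "clock": time; "joint_pos": joint angles; "dq": joint speeds; "tau": joint torques, N m; "ee_pos": TCP position; "eef_rot": TCP orientation; "wrist_force": force on the tool from outside, world axes, zero at the start; "wrist_torque": the same for the moment, N m; "grip_width": finger opening in m.
Only numpy, scipy, OpenCV 4.12 (cv2) and the standard library are available. Lean on these libraries where they do the work, as an engineer would, in place of code of your own. Each camera call takes 0.05 s, during which the arm holds its last target. There are 200 camera calls.

## Task

Shut the lid of the battery case, slide its barrel bolt all the way across through the keeper on the lid until it meets its stop, then turn the bolt's handle down toward the near side of the case so that it lies in its notch. Feel for the stop: do not ram the handle hard against the notch plate, leave the jar and the wrench on the case where they are, and let go at the end.

Things in the scene. Friction and masses are not known exactly. Their poses are not given: they have to be found in the camera images.
- case: Grey sheet-steel battery case fixed to the bench at a yaw, 240 (x) by 400 (y) by 110 mm high; origin at the centre of its underside, x away from the robot, y left, z up. Seam across its top at y = 0: right half (y below 0) a fixed deck, left half the lid. A steel barrel bolt lies on the deck along y. Beside it a notch plate is screwed on: its place along y varies by 15 mm and is not measured.
- axis (a point): Point on the bolt's axis, fixed to the case at case (20, -95, 134) mm, 24 mm above the top: where the handle's rod meets the axis with the bolt drawn right back. The notch plate has a low rail on the near (-x) side of the bolt's path, 8 to 20 mm from the axis, top 12 mm above it, which keeps the handle from turning down on the way.
- lid (a joint): Lid angle, rad: 0 is shut, flush with the deck; 0.25 to 0.5 at the start. Flat plate 240 by 195 mm, 6 mm thick, hinged along its left edge (case y = 198, z = 107 mm, axis along case x), free edge at the seam. It stays where it is left; pressing it down near the free edge takes about 2 to 4 N until it meets its rest.
- lid_press (a point): Point on the lid's upper face, 20 mm in from its free edge, 70 mm nearer to the robot (case -x) than the keeper: a clear place to press.
- keeper (a point): Centre of the keeper's opening: a steel inverted U on the lid, 28 mm wide (x), 12 mm long (y), 43 mm high, opening 18 mm, its middle 14 mm beyond the seam, in line with the bolt. The 12 mm bolt passes through it only with the lid fully shut.
- bolt (a joint): Travel of the bolt along case +y, m: 0 is drawn right back; 0 to 0.010 at the start. Between 0.045 and 0.060 the handle's rod meets the notch plate's stop: a rigid bracket 5 mm thick across the path, from 23 mm on the near side of the axis to 11 mm beyond it, top 28 mm above the axis. The bolt has about 3 N of sliding friction and stays where it is left.
- handle (a joint): Turn of the handle about the bolt's axis, rad: 0 straight up, positive toward case -x (near side), 1.57 level, down in the notch; -0.2 to 0.2 at the start; 0.3 at most over the rail. Stays where left; 1 N at the knob turns it. Rod 8 mm in diameter, notch 11.5 mm, right before the stop: against the stop the rod is in line, 4 mm short it cannot go down. Keep it under 30 N on rail and stop.
- knob (a point): Centre of the handle's knob, a steel cylinder 18 mm in diameter and 28 mm long along the rod, 55 mm from the bolt's axis: case x = 20 - 55 sin(handle), y = -95 + bolt travel, z = 134 + 55 cos(handle) mm. Its z axis points outward along the rod, its y axis along the bolt.
- jar_center (a point): Small white-capped jar, 40 mm in diameter, 50 mm high, standing on the deck behind the bolt; point at its centre.
- wrench_grip (a point): Steel wrench, 130 mm long, lying on the deck in front of the bolt; point on its handle.

How it is judged:
On the way, in this order (a step that is already met when the one before it is completed fails the run):
1. the lid is pressed shut while the bolt is still drawn back (value of joint lid below 0.02 rad and value of joint bolt below 0.03 m), for 0.2 s.
2. the bolt is slid across, through the keeper, with its handle still up (value of joint lid below 0.02 rad and value of joint bolt above 0.04 m and value of joint handle below 0.9 rad), for 0.1 s.
At the end, for the whole second after the job is handed in: The lid is shut (within 0.02 rad), the bolt is across through the keeper (over 40 mm of travel) and its handle lies down in the notch (turned past 1.4 rad), at rest and let go (value of joint lid below 0.02 rad and value of joint bolt above 0.04 m and value of joint handle above 1.4 rad and velocity of joint handle below 0.05 rad/s and velocity of joint bolt below 0.005 m/s and contact force between the fingers and case below 0.1 N); the robot touches nothing.
It fails at once if the handle is pressed on the notch plate (its stop or rail) with more than 30 N (contact force between catch and case above 30 N).
It fails at once if the jar on the case is moved by more than 20 mm or tipped (distance of jar_center from where it was at the start of the episode above 0.02 m or angle between jar_center's own z axis and vertical above 0.5 rad).
It fails at once if the wrench on the case is moved by more than 20 mm (distance of wrench_grip from where it was at the start of the episode above 0.02 m).
It also fails if it takes over 61 s, if anything falls off the work surface, if the arm or the gripper's body presses on something with over 40 N, if the wrist force passes 120 N, or if a joint passes its speed limit or range.

## Working session

There is one attempt and no reset: what is moved stays moved. The work goes in short steps, Python scripts to look and compute and a shell command to move; the robot and the scene stay as the last step left them, time stands still between calls to the robot, and variables do not carry over. Pictures are saved under pics/ and viewed, about 8 in all and at most 12, crops included, and the job is handed in when it is done.

```bash
ls; mkdir -p pics; python3 - <<'E'
from workcell import ctrl
import cv2,numpy as np
s=ctrl.sense(); print({k:np.round(v,3).tolist() for k,v in s.items()}, ctrl.hold_point_z)
ims=[]
for c in("side","top"):
    im=ctrl.snapshot(c); cv2.imwrite(f"pics/{c}0.png",im)
    i=ctrl.camera_info(c); print(c,np.round(i["K"],1).tolist(),np.round(i["D"],3),np.round(i["xyz"],3),np.round(i["attitude"],3))
    for n in["case","axis","keeper","lid_press","knob","jar_center","wrench_grip"]:
        print(n,[(np.round(np.array(d["at"])*[640,400],1).tolist(),round(d["conf"],2)) for d in ctrl.landmark_of(c,n)[:2]])
E
```

```text
pics
{'clock': 0.0, 'joint_pos': [1.065, 0.494, 1.346, 0.0, 1.302, -0.095], 'dq': [-0.003, -0.001, -0.001, 0.001, 0.002, -0.002], 'tau': [0.004, -88.216, -38.388, 0.0, 0.01, -0.0], 'ee_pos': [0.249, 0.573, 0.231], 'eef_rot': [-1.572, 0.0, -0.411], 'wrist_force': [-0.556, -0.05, -0.011], 'wrist_torque': [-0.023, -0.017, 0.046], 'grip_width': 0.085} 0.0187
side [[392.4, 0.0, 321.1], [0.0, 392.4, 206.4], [0.0, 0.0, 1.0]] [0.031 0.    0.    0.    0.   ] [ 0.24  -0.522  0.632] [ 0.914  0.022 -0.528]
case [([312.7, 238.0], 0.77)]
axis [([327.5, 217.2], 0.63)]
keeper [([317.3, 155.4], 0.85)]
lid_press [([274.7, 253.1], 0.56), ([281.2, 175.2], 0.55)]
knob [([333.1, 194.7], 0.78)]
jar_center [([374.5, 235.8], 0.67)]
wrench_grip [([275.9, 253.2], 0.61)]
top [[500.2, 0.0, 325.0], [0.0, 500.2, 199.0], [0.0, 0.0, 1.0]] [-0.069  0.     0.     0.     0.   ] [0.476 0.052 1.056] [ 0.105 -0.019 -1.579]
case [([295.4, 215.3], 0.77)]
axis [([347.4, 214.4], 0.57)]
keeper [([275.3, 191.9], 0.94), ([266.4, 228.5], 0.56)]
lid_press [([266.1, 229.1], 0.97)]
knob [([346.9, 206.5], 0.54), ([349.6, 214.9], 0.22)]
jar_center [([392.2, 186.8], 0.72)]
wrench_grip [([346.6, 276.2], 0.86)]
```

```bash
cat > h.py <<'E'
from workcell import ctrl
import cv2,numpy as np
from scipy.spatial.transform import Rotation as R
from scipy.optimize import least_squares
def proj(i,P):
    Rc=R.from_euler('xyz',i["attitude"]).as_matrix()
    p=(np.atleast_2d(P)-i["xyz"])@Rc*[1,-1,-1]
    return cv2.projectPoints(p,np.zeros(3),np.zeros(3),np.array(i["K"],float),np.array(i["D"],float))[0][:,0]
def ray(i,uv):
    u=cv2.undistortPoints(np.array([[uv]],float),np.array(i["K"],float),np.array(i["D"],float))[0,0]
    return R.from_euler('xyz',i["attitude"]).as_matrix()@[u[0],-u[1],-1]
def c2w(q,P): # q=x,y,yaw ; P case m
    return np.atleast_2d(P)@R.from_euler('z',q[2]).as_matrix().T+[q[0],q[1],0]
def lidpt(a,x,d,h): # d from hinge toward free edge, h above hinge line(lid top +3mm)
    return [x,.198-d*np.cos(a)+h*np.sin(a),.107+d*np.sin(a)+h*np.cos(a)]
def pts(v):
    q=v[:3];a,b,h=v[3:6]
    return {"case":c2w(q,[0,0,0])[0],"axis":c2w(q,[.02,-.095,.134])[0],
    "keeper":c2w(q,lidpt(a,.02,.184,.027))[0],"lid_press":c2w(q,lidpt(a,-.05,.178,.003))[0],
    "knob":c2w(q,[.02-.055*np.sin(h),-.095+b,.134+.055*np.cos(h)])[0]}
def fit(obs,v0,free=range(6)):
    # obs: list (caminfo,name,uv)
    v0=np.array(v0,float);free=list(free)
    def f(z):
        v=v0.copy();v[free]=z;P=pts(v)
        r=np.concatenate([proj(i,P[n])[0]-uv for i,n,uv in obs])
        return np.r_[r,(v[4]-.005)/.003,v[5]/.1] if len(free)==6 else r
    s=least_squares(f,v0[free],loss='soft_l1',f_scale=2)
    v0[free]=s.x
    return v0,s
E
python3 - <<'E'
from h import *
S=ctrl.camera_info("side");T=ctrl.camera_info("top")
o=[(S,"axis",[327.5,217.2]),(S,"keeper",[317.3,155.4]),(S,"lid_press",[281.2,175.2]),(S,"knob",[333.1,194.7]),(S,"case",[312.7,238]),(T,"case",[295.4,215.3]),
(T,"axis",[347.4,214.4]),(T,"keeper",[275.3,191.9]),(T,"lid_press",[266.1,229.1]),(T,"knob",[346.9,206.5])]
for y in(-.3,.3):
    v,s=fit(o,[.45,.1,y,.35,.005,0]);print(np.round(v,4),s.cost)
    P=pts(v)
    for i,n,uv in o: print(n,np.round(P[n],3),np.round(proj(i,P[n])[0]-uv,1))
for A,B in (([374.5,235.8],[392.2,186.8]),([275.9,253.2],[346.6,276.2])):
    for i,uv,z in((S,A,.135),(T,B,.135)):
        d=ray(i,uv);print(np.round(i["xyz"]+d*(z-i["xyz"][2])/d[2],3))
a=cv2.imread("pics/side0.png");b=cv2.imread("pics/top0.png")
for im,c in((a,S),(b,T)):
    for n in P:
        u=proj(c,P[n])[0].astype(int);cv2.circle(im,tuple(u.tolist()),3,(0,0,255),1)
cv2.imwrite("pics/a.png",np.hstack([a[100:320,180:480],b[80:300,180:480]])); 
x=cv2.resize(cv2.vconcat([a[110:310,180:580],b[100:300,180:580]]),None,fx=1.5,fy=1.5);cv2.imwrite("pics/a.png",x)
E
```

```text
[ 0.5543  0.0925 -0.2973  0.371   0.0045 -0.1611] 24.30165038447209
axis [ 0.546 -0.004  0.134] [0.9 2.9]
keeper [0.584 0.121 0.199] [-4.1  3.6]
lid_press [0.516 0.139 0.174] [ 0.9 -1.1]
knob [ 0.555 -0.002  0.188] [-1.1  1.4]
case [0.554 0.092 0.   ] [-1.6  2.3]
case [0.554 0.092 0.   ] [ 0.8 -0.5]
axis [ 0.546 -0.004  0.134] [-1.6 -0.6]
keeper [0.584 0.121 0.199] [-0.3 -2.7]
lid_press [0.516 0.139 0.174] [-0.   0.2]
knob [ 0.555 -0.002  0.188] [-0.3 -0.6]
[ 0.5543  0.0925 -0.2973  0.371   0.0045 -0.1611] 24.301650384488767
axis [ 0.546 -0.004  0.134] [0.9 2.9]
keeper [0.584 0.121 0.199] [-4.1  3.6]
lid_press [0.516 0.139 0.174] [ 0.9 -1.1]
knob [ 0.555 -0.002  0.188] [-1.1  1.4]
case [0.554 0.092 0.   ] [-1.6  2.3]
case [0.554 0.092 0.   ] [ 0.8 -0.5]
axis [ 0.546 -0.004  0.134] [-1.6 -0.6]
keeper [0.584 0.121 0.199] [-0.3 -2.7]
lid_press [0.516 0.139 0.174] [-0.   0.2]
knob [ 0.555 -0.002  0.188] [-0.3 -0.6]
[ 0.595 -0.09   0.135]
[ 0.595 -0.091  0.135]
[ 0.416 -0.035  0.135]
[ 0.431 -0.004  0.135]
```

View pics/a.png

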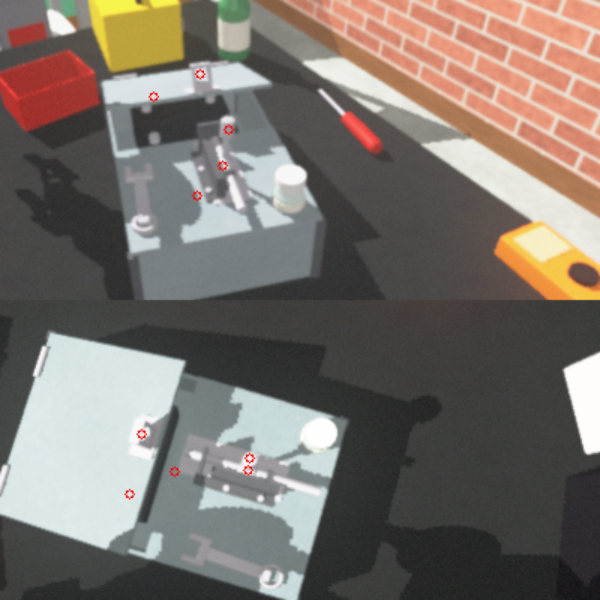

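```bash
python3 - <<'E'
from h import *
S=ctrl.camera_info("side")
for n,uv in(("yellow base",[272,157]),("bottle base",[336,150]),("red base",[205,195])):
    d=ray(S,uv);print(n,np.round(S["xyz"]-d*S["xyz"][2]/d[2],3))
v=[.5543,.0925,-.2973,0,.0045,-.16]
P=pts(v);print({k:np.round(p,3) for k,p in P.items()})
t=np.array([*c2w(v,[-.05,.02,.28])[0]]);s=ctrl.sense()
Rt=R.from_euler('xyz',s["eef_rot"]);print(t,Rt.inv().apply(t-s["ee_pos"])/.06, np.degrees(-.2973-s["eef_rot"][2])/8)
for p in ([.595,-.09,0],[.425,-.02,0]): print(R.from_euler('z',.2973).apply(np.array(p)-[v[0],v[1],0]))
E
```

```text
yellow base [0.638 0.497 0.   ]
bottle base [0.832 0.427 0.   ]
red base [0.394 0.408 0.   ]
{'case': array([0.554, 0.092, 0.   ]), 'axis': array([ 0.546, -0.004,  0.134]), 'keeper': array([0.578, 0.1  , 0.134]), 'lid_press': array([0.512, 0.126, 0.11 ]), 'knob': array([ 0.555, -0.002,  0.188])}
[0.51235225 0.1262696  0.28      ] [ 6.98851147 -0.81185104 -5.07734805] 0.8126351179524024
[ 0.09237603 -0.16257124  0.        ]
[-0.09067201 -0.14544183  0.        ]
```

View pics/top0.png

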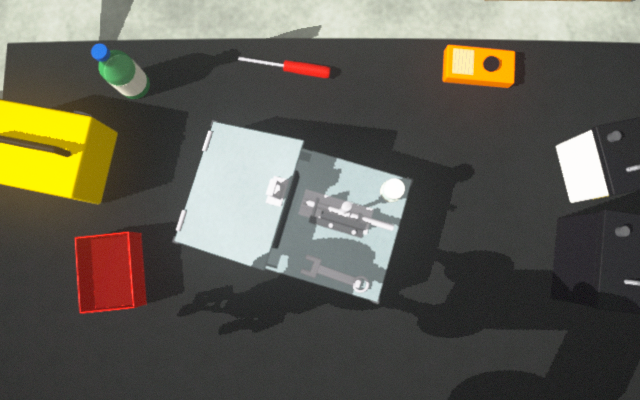

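View pics/side0.png

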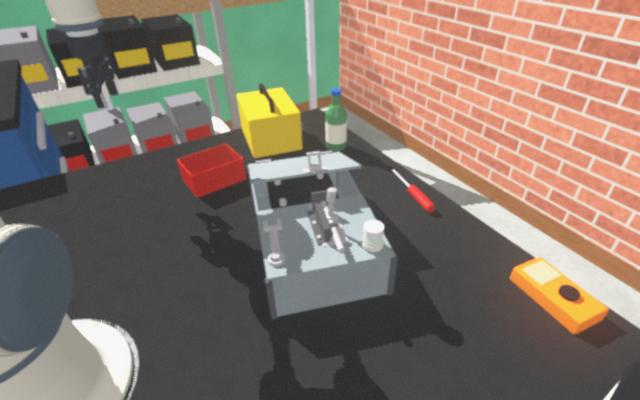

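```bash
python3 -m inch '0 0 0 0 -0.81 0 -1; .71 -.09 -.65 0 0 0 -1; .71 -.09 -.65 0 0 0 -1; .71 -.09 -.65 0 0 0 -1; .71 -.09 -.65 0 0 0 -1; .71 -.09 -.65 0 0 0 -1; .71 -.09 -.65 0 0 0 -1; .71 -.09 -.65 0 0 0 -1; .71 -.09 -.65 0 0 0 -1; .71 -.09 -.65 0 0 0 -1'; python3 -m inch '0 0 0 0 0 0 -1'
python3 - <<'E'
from h import *
im=ctrl.snapshot("wrist");W=ctrl.camera_info("wrist");print(W["xyz"],W["attitude"])
v=[.5543,.0925,-.2973,.371,.0045,-.16];P=pts(v)
for n in["axis","keeper","lid_press","knob","jar_center","wrench_grip"]:
    print(n,[(np.round(np.array(d["at"])*[640,400],1).tolist(),round(d["conf"],2)) for d in ctrl.landmark_of("wrist",n)[:2]], proj(W,P[n]) if n in P else "")
cv2.imwrite("pics/w1.png",im)
E
```

```text
clock: 2.05
ee_pos: [0.5139, 0.1232, 0.2803]
eef_rot: [-1.571, -0.0, -0.298]
wrist_force: [1.1, 0.0, 0.5]
grip_width: 0.0006
clock: 2.17
ee_pos: [0.5151, 0.1219, 0.2802]
eef_rot: [-1.571, -0.001, -0.302]
wrist_force: [-0.9, 0.9, -0.3]
grip_width: 0.0002
[0.43640312 0.14768816 0.42181229] [-3.19437008e-01  8.29276570e-04  1.27002586e+00]
axis [([216.5, 245.1], 0.93)] [[211.9885639 248.3306922]]
keeper [([346.8, 284.6], 0.69)] [[343.67344719 284.31963492]]
lid_press [([349.8, 192.2], 0.97)] [[339.58681083 195.12339678]]
knob [([200.5, 280.2], 0.8), ([309.5, 189.4], 0.2)] [[197.62962984 286.20996994]]
jar_center [([157.4, 306.6], 0.57)] 
wrench_grip [([348.9, 194.5], 0.71), ([170.1, 130.6], 0.62)]
```

```bash
python3 -m inch '0 .5 0 0 0 0 -1; 0 .5 0 0 0 0 -1; 0 .5 0 0 0 0 -1; 0 .2 0 0 0 0 -1; 0 .2 0 0 0 0 -1; 0 .2 0 0 0 0 -1; 0 .2 0 0 0 0 -1; 0 .2 0 0 0 0 -1; 0 .15 0 0 0 0 -1'; python3 -m inch '0 .05 0 0 0 0 -1; 0 0 0 0 0 0 -1'
```

```text
clock: 3.65
ee_pos: [0.5131, 0.1249, 0.1201]
eef_rot: [-1.571, 0.0, -0.298]
wrist_force: [0.2, 0.2, 0.6]
grip_width: -0.0002
clock: 3.9
ee_pos: [0.5132, 0.125, 0.1178]
eef_rot: [-1.571, 0.0, -0.298]
wrist_force: [-0.7, 0.2, -0.7]
grip_width: 0.0
```

```bash
python3 - <<'E'
from h import *
T=ctrl.camera_info("top");S=ctrl.camera_info("side")
o=[(S,"axis",[327.5,217.2]),(S,"keeper",[317.3,155.4]),(S,"lid_press",[281.2,175.2]),(S,"knob",[333.1,194.7]),(S,"case",[312.7,238]),(T,"case",[295.4,215.3]),
(T,"axis",[347.4,214.4]),(T,"keeper",[275.3,191.9]),(T,"lid_press",[266.1,229.1]),(T,"knob",[346.9,206.5])]
W={"K":ctrl.camera_info("wrist")["K"],"D":ctrl.camera_info("wrist")["D"],"xyz":np.array([0.43640312,0.14768816,0.42181229]),"attitude":[-3.19437008e-01,8.29276570e-04,1.27002586]}
o+=[(W,"axis",[216.5,245.1]),(W,"keeper",[346.8,284.6]),(W,"lid_press",[349.8,192.2]),(W,"knob",[200.5,280.2])]
v,s=fit(o,[.554,.092,-.297,.37,.005,-.1]);print(np.round(v,4),s.cost)
P=pts(v)
for i,n,uv in o: print(n,np.round(P[n],4),np.round(proj(i,P[n])[0]-uv,1))
np.save("v.npy",v)
E
```

```text
[ 0.5548  0.0965 -0.3183  0.3629  0.0037 -0.1442] 49.400681731698526
axis [5.441e-01 1.000e-04 1.340e-01] [-0.8  2. ]
keeper [0.5849 0.1241 0.1976] [-4.3  3.5]
lid_press [0.5175 0.1432 0.173 ] [ 0.6 -1.7]
knob [0.5527 0.001  0.1884] [-3.2  0.8]
case [0.5548 0.0965 0.    ] [-2.2  1.2]
case [0.5548 0.0965 0.    ] [-1.1 -0.8]
axis [5.441e-01 1.000e-04 1.340e-01] [-3.9  0.2]
keeper [0.5849 0.1241 0.1976] [-1.8 -3.1]
lid_press [0.5175 0.1432 0.173 ] [-2.4 -0.5]
knob [0.5527 0.001  0.1884] [-2.3  0.9]
axis [5.441e-01 1.000e-04 1.340e-01] [-1.3  0.9]
keeper [0.5849 0.1241 0.1976] [ 0.2 -1.2]
lid_press [0.5175 0.1432 0.173 ] [-4.9  2.4]
knob [0.5527 0.001  0.1884] [-0.5  2.7]
```

```bash
python3 - <<'E'
from h import *
a=ctrl.snapshot("side");b=ctrl.snapshot("top")
cv2.imwrite("pics/b.png",cv2.resize(cv2.vconcat([a[100:300,180:580],b[90:290,160:560]]),None,fx=1.5,fy=1.5))
E
```

```text
(no output)
```

View pics/b.png

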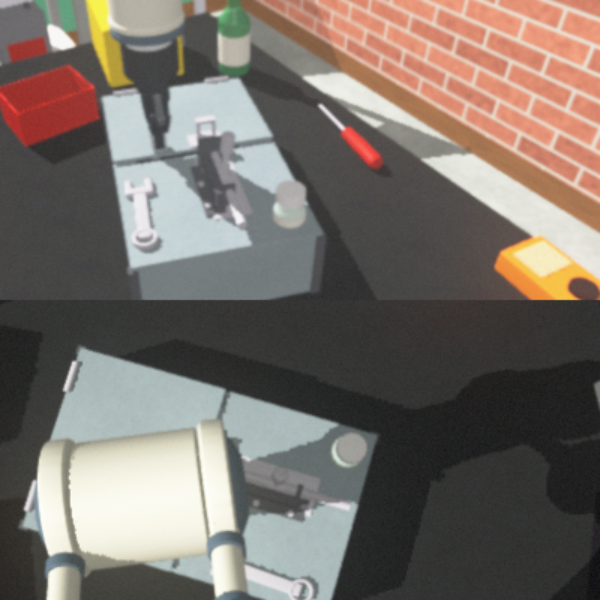

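The side view shows the lid almost flush and the fingertips on it near the seam, at about (162,150) in the crop. I'll press on until it rests.

```bash
python3 -m inch '0 .06 0 0 0 0 -1; 0 .05 0 0 0 0 -1; 0 0 0 0 0 0 -1'; python3 -m inch '0 .03 0 0 0 0 -1; 0 .03 0 0 0 0 -1; 0 0 0 0 0 0 -1'
```

```text
clock: 4.38
ee_pos: [0.513, 0.125, 0.111]
eef_rot: [-1.571, 0.0, -0.298]
wrist_force: [0.0, -0.0, -0.1]
grip_width: 0.0005
clock: 4.75
ee_pos: [0.5133, 0.125, 0.1097]
eef_rot: [-1.57, -0.001, -0.298]
wrist_force: [-12.2, -2.8, 44.2]
grip_width: -0.0001
```

```bash
python3 -m inch '0 -.2 0 0 0 0 -1; 0 -.9 0 0 0 0 -1; 0 -.9 0 0 0 0 -1; 0 -.5 -.5 0 0 0 -1; 0 0 -.8 0 0 0 -1; 0 0 -.8 0 0 0 -1; 0 0 0 0 0 0 -1'
python3 - <<'E'
from h import *
o=[];v0=np.load("v.npy");v0[3]=0;P=pts(v0)
for c in("side","top","wrist"):
    im=ctrl.snapshot(c);W=ctrl.camera_info(c);cv2.imwrite(f"pics/{c}2.png",im)
    for n in["case","axis","keeper","lid_press","knob"]:
        for d in ctrl.landmark_of(c,n)[:1]:
            uv=np.array(d["at"])*[640,400];print(c,n,uv.round(1),round(d["conf"],2),proj(W,P[n])[0].round(1))
            if d["conf"]>.4:o.append((W,n,uv))
v,s=fit(o,v0);print(np.round(v,4),s.cost)
P=pts(v)
for i,n,uv in o: print(n,np.round(P[n],4),np.round(proj(i,P[n])[0]-uv,1))
np.save("v2.npy",v); print(ctrl.sense()["ee_pos"])
E
```

```text
clock: 5.62
ee_pos: [0.4754, 0.0023, 0.2579]
eef_rot: [-1.571, -0.0, -0.301]
wrist_force: [-0.0, -0.6, 0.4]
grip_width: 0.0001
side case [311.9 238.9] 0.88 [310.5 239.2]
side axis [327.6 216.2] 0.89 [326.7 219.2]
side keeper [318.4 184.8] 0.93 [315.9 188.7]
side lid_press [285.  200.9] 0.97 [284.9 200.3]
side knob [331.8 192.2] 0.54 [329.9 195.5]
top case [294.6 214. ] 0.97 [294.3 214.5]
top keeper [290.6 194.9] 0.64 [287.4 196.6]
top lid_press [272.  233.6] 0.65 [273.5 232.2]
wrist case [400.1 198.3] 0.74 [403.3 196.7]
wrist keeper [450.6 260.4] 0.58 [450.4 259.6]
wrist lid_press [458.6 181.9] 0.61 [457.8 182.9]
[ 0.5559  0.0963 -0.3045  0.004   0.0082 -0.174 ] 26.37555375397151
case [0.5559 0.0963 0.    ] [-0.9  0.2]
axis [ 5.465e-01 -3.000e-04  1.340e-01] [0.2 2.7]
keeper [0.5792 0.1038 0.1347] [-2.2  3.4]
lid_press [0.5142 0.1304 0.1107] [ 0.3 -0.7]
knob [0.558  0.0047 0.1882] [-0.5  1.7]
case [0.5559 0.0963 0.    ] [-0.2  0. ]
keeper [0.5792 0.1038 0.1347] [-3.4  1.1]
lid_press [0.5142 0.1304 0.1107] [ 1.9 -1.8]
case [0.5559 0.0963 0.    ] [ 3.2 -0.9]
keeper [0.5792 0.1038 0.1347] [0.4 0.4]
lid_press [0.5142 0.1304 0.1107] [-1.2  2.1]
[0.47620336 0.00451181 0.2576846 ]
```

View pics/wrist2.png

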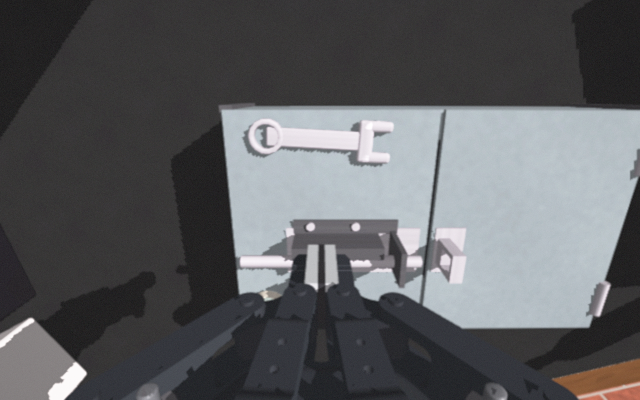

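```bash
python3 -m inch '.6 0 -.2 0 0 0 -1; .67 0 -.08 0 0 0 -1; 0 .6 0 0 0 0 -1; 0 .3 0 0 0 0 -1; 0 0 0 0 0 0 -1'
python3 - <<'E'
from h import *
for c in("side","wrist"):
    im=ctrl.snapshot(c);cv2.imwrite(f"pics/{c}3.png",im)
    for d in ctrl.landmark_of(c,"knob")[:2]: print(c,np.array(d["at"])*[640,400],d["conf"])
a=cv2.imread("pics/side3.png")[110:260,240:440];b=cv2.imread("pics/wrist3.png")[150:350,150:500]
cv2.imwrite("pics/c.png",cv2.vconcat([cv2.resize(a,(400,300)),cv2.resize(b,(400,229))]))
E
```

```text
clock: 7.15
ee_pos: [0.5434, -0.0338, 0.2026]
eef_rot: [-1.571, 0.003, -0.298]
wrist_force: [-0.7, 0.6, 1.1]
grip_width: 0.0006
side [329.92 192.6 ] 0.57
wrist [383.232 244.6  ] 0.88
```

View pics/c.png

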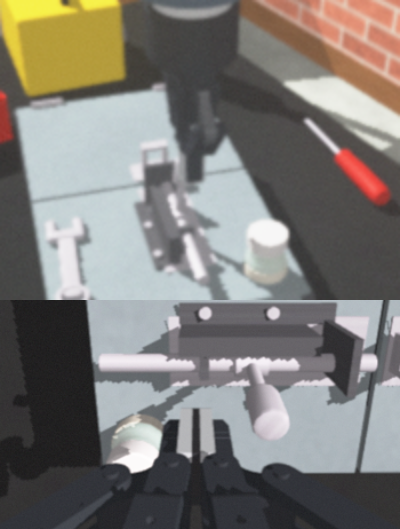

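```bash
python3 - <<'E'
from h import *
W=ctrl.camera_info("wrist");S=ctrl.camera_info("side")
v=np.load("v2.npy")
for o in ([(W,"knob",[383.2,244.6])],[(W,"knob",[383.2,244.6]),(S,"knob",[329.9,192.6])]):
    w,s=fit(o,v,[4,5]);print(w[4:6],s.cost,pts(w)["knob"])
e=ctrl.sense()["ee_pos"]
print("tcp case mm",1e3*R.from_euler('z',-v[2]).apply(np.array(e)-[v[0],v[1],0]),"knob case",20-55*np.sin(w[5]),-95+1e3*w[4])
E
```

```text
[ 0.00228673 -0.11830568] 0.0 [ 5.53375904e-01 -8.65768823e-05  1.88615552e-01]
[ 0.00246021 -0.11694792] 3.4257132138688418 [5.53357170e-01 1.01161794e-04 1.88624316e-01]
tcp case mm [  28.32001859 -127.63411949  204.72393232] knob case 26.417483612741798 -92.53978902172616
```

```bash
python3 -m inch '0 .31 0 0 0 0 -1; 0 0 .15 0 0 0 -1; 0 0 .1 0 0 0 -1; 0 0 .1 0 0 0 -1; 0 0 .1 0 0 0 -1; 0 0 .1 0 0 0 -1; 0 0 .1 0 0 0 -1; 0 0 .1 0 0 0 -1'
python3 - <<'E'
from h import *
S=ctrl.camera_info("side")
for c in("side","wrist"):
    im=ctrl.snapshot(c);cv2.imwrite(f"pics/{c}4.png",im)
    for d in ctrl.landmark_of(c,"knob")[:2]:
        uv=np.array(d["at"])*[640,400];print(c,uv,d["conf"])
        w,s=fit([(ctrl.camera_info(c),"knob",uv)],np.load("v2.npy"),[4,5]);print(w[4:6],s.cost)
E
```

```text
clock: 8.35
ee_pos: [0.5576, 0.0095, 0.1852]
eef_rot: [-1.571, -0.0, -0.298]
wrist_force: [0.4, -3.7, 2.1]
grip_width: 0.0002
side [277.696 253.   ] 0.67
[-0.07497525  1.73103372] 58.344972323930854
side [327.168 183.   ] 0.4
[ 0.04670488 -0.19332822] 0.0
wrist [365.696 264.52 ] 0.89
[ 0.03499302 -0.12371514] 0.0
```

```bash
python3 -m inch '0 0 .05 0 0 0 -1; 0 0 .05 0 0 0 -1; 0 0 0 0 0 0 -1'; python3 -m inch '0 0 .025 0 0 0 -1; 0 0 .01 0 0 0 -1';python3 -m inch '0 0 .02 0 0 0 -1; 0 0 0 0 0 0 -1'
```

```text
clock: 8.93
ee_pos: [0.5591, 0.0151, 0.185]
eef_rot: [-1.571, 0.0, -0.298]
wrist_force: [-1.2, -1.0, -0.3]
grip_width: 0.0
clock: 9.18
ee_pos: [0.5596, 0.0169, 0.185]
eef_rot: [-1.571, 0.0, -0.298]
wrist_force: [-1.5, -1.9, -0.8]
grip_width: 0.0004
clock: 9.43
ee_pos: [0.56, 0.0181, 0.185]
eef_rot: [-1.571, 0.0, -0.298]
wrist_force: [-2.0, -1.8, -1.5]
grip_width: 0.0003
```

```bash
g(){ tee /dev/stderr | grep wrist_force | tr -d '[,]' | awk '{exit ($3<-6)}'; }
{ python3 -m inch '0 0 .015 0 0 0 -1; 0 0 0 0 0 0 -1' | g && python3 -m inch '0 0 .015 0 0 0 -1; 0 0 0 0 0 0 -1' | g && python3 -m inch '0 0 .015 0 0 0 -1; 0 0 0 0 0 0 -1' | g && python3 -m inch '0 0 .015 0 0 0 -1; 0 0 0 0 0 0 -1' | g && python3 -m inch '0 0 .015 0 0 0 -1; 0 0 0 0 0 0 -1' | g && python3 -m inch '0 0 .015 0 0 0 -1; 0 0 0 0 0 0 -1' | g ; } 2>&1 | grep -E "pos|force"
```

```text
ee_pos: [0.5603, 0.0189, 0.185]
wrist_force: [-2.4, -1.8, -1.2]
ee_pos: [0.5606, 0.0198, 0.185]
wrist_force: [-1.2, -1.7, -2.4]
ee_pos: [0.5609, 0.0207, 0.1851]
wrist_force: [-1.2, -1.5, -1.5]
ee_pos: [0.5611, 0.0215, 0.1851]
wrist_force: [-1.5, -2.3, -1.0]
ee_pos: [0.5614, 0.0224, 0.1851]
wrist_force: [-1.2, -1.8, -1.6]
ee_pos: [0.5617, 0.0232, 0.1851]
wrist_force: [-0.7, -2.0, -1.8]
```

```bash
g(){ tee /dev/stderr | grep wrist_force | tr -d '[,]' | awk '{exit ($3<-6)}'; }
{ python3 -m inch '0 0 .015 0 0 0 -1; 0 0 0 0 0 0 -1' | g && python3 -m inch '0 0 .015 0 0 0 -1; 0 0 0 0 0 0 -1' | g && python3 -m inch '0 0 .015 0 0 0 -1; 0 0 0 0 0 0 -1' | g && python3 -m inch '0 0 .015 0 0 0 -1; 0 0 0 0 0 0 -1' | g && python3 -m inch '0 0 .015 0 0 0 -1; 0 0 0 0 0 0 -1' | g && python3 -m inch '0 0 .015 0 0 0 -1; 0 0 0 0 0 0 -1' | g ; } 2>&1 | grep -E "pos|force"
python3 - <<'E'
from h import *
c="wrist";im=ctrl.snapshot(c);cv2.imwrite("pics/w5.png",im)
for d in ctrl.landmark_of(c,"knob")[:2]:
        uv=np.array(d["at"])*[640,400];print(c,uv,d["conf"])
        w,s=fit([(ctrl.camera_info(c),"knob",uv)],np.load("v2.npy"),[4,5]);print(w[4:6],s.cost)
E
```

```text
ee_pos: [0.5617, 0.0236, 0.1851]
wrist_force: [-1.1, -6.3, -0.5]
wrist [363.904 262.48 ] 0.75
[ 0.04892363 -0.10244491] 0.0
```

```bash
python3 -m inch '0 0 .008 0 0 0 -1; 0 0 0 0 0 0 -1'
```

```text
clock: 11.52
ee_pos: [0.5618, 0.0238, 0.1851]
eef_rot: [-1.572, 0.0, -0.298]
wrist_force: [-3.8, -8.6, 0.3]
grip_width: -0.0002
```

View pics/w5.png

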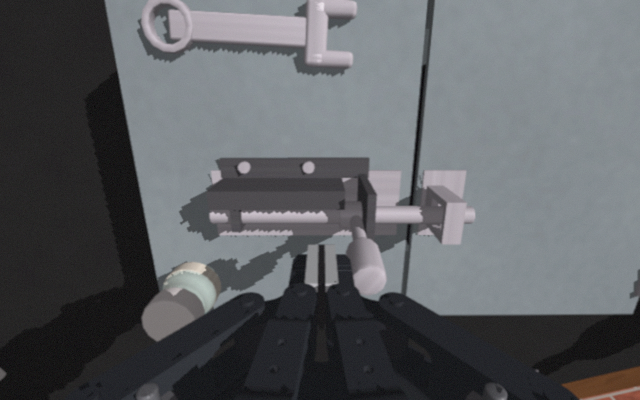

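```bash
python3 -m inch '0 0 -.1 0 0 0 -1; 0 -.67 0 0 0 0 -1; .47 0 .3 0 0 0 -1; 0 0 .17 0 0 0 -1; 0 0 0 0 0 0 -1; 0 .4 0 0 0 0 -1; 0 .27 0 0 0 0 -1; 0 0 0 0 0 0 -1'
python3 - <<'E'
from h import *
v=np.load("v2.npy");c="wrist";im=ctrl.snapshot(c);e=ctrl.sense()["ee_pos"];cv2.imwrite("pics/w6.png",im)
print("tcp case mm",1e3*R.from_euler('z',-v[2]).apply(np.array(e)-[v[0],v[1],0]))
E
```

```text
clock: 12.52
ee_pos: [0.5944, 0.0373, 0.1839]
eef_rot: [-1.572, 0.003, -0.298]
wrist_force: [0.8, -0.5, 0.1]
grip_width: 0.0003
tcp case mm [ 55.01151781 -44.50412586 184.81889675]
```

View pics/w6.png

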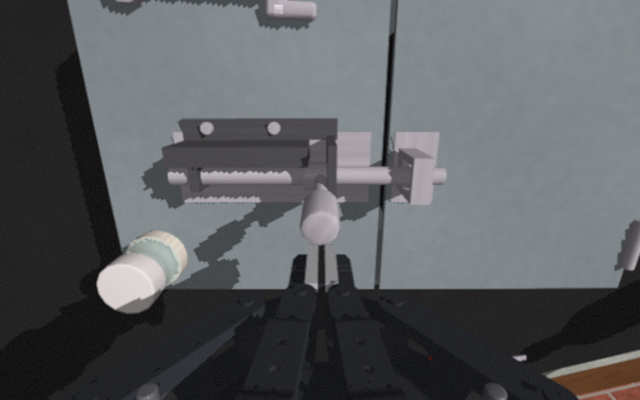

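The knob (320,215) is in line with the fingertips, and the rod is in line with the notch gap (320,150). Next I push it over toward the near side.

```bash
python3 -m inch '-.1 0 0 0 0 0 -1; -.1 0 0 0 0 0 -1; -.1 0 0 0 0 0 -1; -.1 0 0 0 0 0 -1; -.1 0 0 0 0 0 -1; -.03 0 0 0 0 0 -1; 0 0 0 0 0 0 -1'; python3 -m inch '-.03 0 0 0 0 0 -1; 0 0 0 0 0 0 -1'
```

```text
clock: 13.45
ee_pos: [0.5649, 0.0469, 0.185]
eef_rot: [-1.571, 0.0, -0.298]
wrist_force: [-0.4, -0.4, 0.1]
grip_width: 0.0004
clock: 13.7
ee_pos: [0.5634, 0.0473, 0.185]
eef_rot: [-1.571, 0.0, -0.298]
wrist_force: [0.4, -1.2, 0.4]
grip_width: 0.0003
```

```bash
g(){ tee /dev/stderr | grep wrist_force | tr -d '[,]' | awk '{exit ($2*$2+$3*$3+$4*$4>49)}'; }
{ python3 -m inch '-.03 0 0 0 0 0 -1; 0 0 0 0 0 0 -1' | g && python3 -m inch '-.03 0 0 0 0 0 -1; 0 0 0 0 0 0 -1' | g && python3 -m inch '-.03 0 0 0 0 0 -1; 0 0 0 0 0 0 -1' | g && python3 -m inch '-.03 0 0 0 0 0 -1; 0 0 0 0 0 0 -1' | g && python3 -m inch '-.06 0 0 0 0 0 -1; -.06 0 0 0 0 0 -1;  -.06 0 0 0 0 0 -1; 0 0 0 0 0 0 -1' | g ; } 2>&1 | grep -E "pos|force"
python3 - <<'E'
from h import *
v=np.load("v2.npy");c="wrist";im=ctrl.snapshot(c);e=ctrl.sense()["ee_pos"];cv2.imwrite("pics/w7.png",im)
print("tcp case mm",1e3*R.from_euler('z',-v[2]).apply(np.array(e)-[v[0],v[1],0]))
E
```

```text
ee_pos: [0.5616, 0.0479, 0.1851]
wrist_force: [-0.1, -0.0, 0.2]
ee_pos: [0.5598, 0.0484, 0.1851]
wrist_force: [0.7, 0.5, -0.6]
ee_pos: [0.5581, 0.0489, 0.1851]
wrist_force: [0.9, 0.1, 0.3]
ee_pos: [0.5564, 0.0495, 0.1851]
wrist_force: [0.5, -0.6, 0.7]
ee_pos: [0.5458, 0.0527, 0.1851]
wrist_force: [-0.4, 0.7, -1.2]
tcp case mm [  3.59556653 -44.62882951 185.0889306 ]
```

View pics/w7.png

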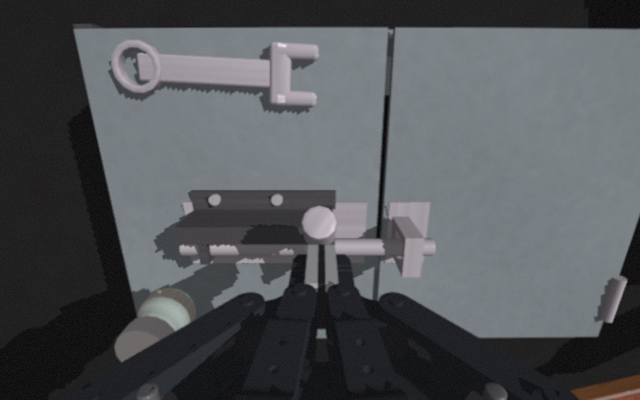

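The handle has passed the rail level, with the knob face at (319,224) tipping toward the camera. I'll carry on along the arc.

```bash
g(){ tee /dev/stderr | grep wrist_force | tr -d '[,]' | awk '{exit ($2*$2+$3*$3+$4*$4>49)}'; }
{ python3 -m inch '-.09 .06 0 0 0 0 -1; -.09 .07 0 0 0 0 -1; -.09 .07 0 0 0 0 -1; 0 0 0 0 0 0 -1' | g && python3 -m inch '-.05 .08 0 0 0 0 -1; -.05 .08 0 0 0 0 -1; -.06 .09 0 0 0 0 -1; 0 0 0 0 0 0 -1' | g && python3 -m inch '-.09 .06 0 0 0 0 -1; -.09 .07 0 0 0 0 -1; 0 .05 0 0 0 0 -1; 0 0 0 0 0 0 -1' | g ; } 2>&1 | grep -E "pos|force"
```

```text
ee_pos: [0.5299, 0.0575, 0.1726]
wrist_force: [0.4, -0.3, -0.5]
ee_pos: [0.5209, 0.0603, 0.1575]
wrist_force: [-0.6, -0.0, -0.3]
ee_pos: [0.511, 0.0633, 0.147]
wrist_force: [-0.2, -0.3, 0.5]
```

```bash
g(){ tee /dev/stderr | grep wrist_force | tr -d '[,]' | awk '{exit ($4>5)}'; }
{ python3 -m inch '0 .02 0 0 0 0 -1; 0 0 0 0 0 0 -1' | g && python3 -m inch '0 .02 0 0 0 0 -1; 0 0 0 0 0 0 -1' | g && python3 -m inch '0 .015 0 0 0 0 -1; 0 0 0 0 0 0 -1' | g && python3 -m inch '0 .01 0 0 0 0 -1; 0 0 0 0 0 0 -1' | g && python3 -m inch '0 .01 0 0 0 0 -1; 0 0 0 0 0 0 -1' | g; } 2>&1 | grep -E "pos|force"
python3 - <<'E'
from h import *
v=np.load("v2.npy");a=ctrl.snapshot("wrist");b=ctrl.snapshot("side")
cv2.imwrite("pics/d.png",cv2.vconcat([cv2.resize(a[100:320,120:520],(600,330)),cv2.resize(b[130:265,230:480],(500,270)).copy() if 0 else cv2.resize(b[130:240,220:460],(600,270))]))
E
```

```text
ee_pos: [0.5113, 0.0633, 0.1461]
wrist_force: [-1.0, 0.4, 0.3]
ee_pos: [0.5112, 0.0633, 0.1448]
wrist_force: [-0.4, 0.6, -0.0]
ee_pos: [0.5112, 0.0633, 0.1439]
wrist_force: [-0.1, -0.7, 0.3]
ee_pos: [0.5112, 0.0633, 0.1434]
wrist_force: [0.7, -0.5, -0.6]
ee_pos: [0.5112, 0.0634, 0.1428]
wrist_force: [-1.0, 1.1, 1.8]
```

View pics/d.png

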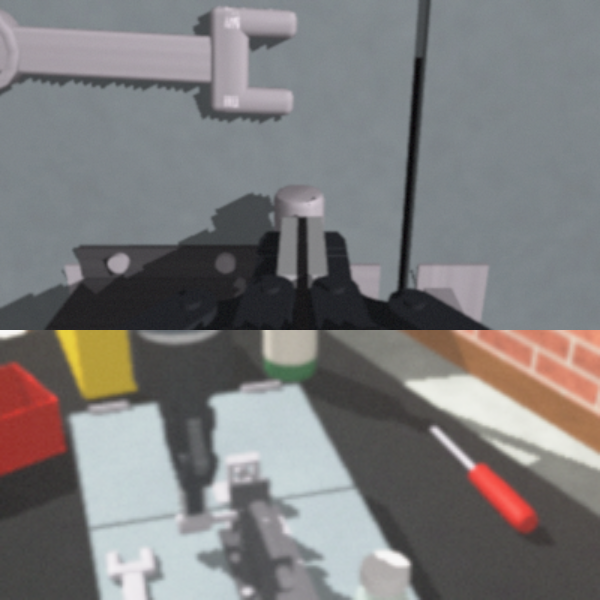

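```bash
g(){ tee /dev/stderr | grep wrist_force | tr -d '[,]' | awk '{exit ($4>5)}'; }
{ python3 -m inch '0 .01 0 0 0 0 -1; 0 0 0 0 0 0 -1' | g && python3 -m inch '0 .01 0 0 0 0 -1; 0 0 0 0 0 0 -1' | g && python3 -m inch '0 .01 0 0 0 0 -1; 0 0 0 0 0 0 -1' | g && python3 -m inch '0 .01 0 0 0 0 -1; 0 0 0 0 0 0 -1' | g; } 2>&1 | grep -E "pos|force"
```

```text
ee_pos: [0.5112, 0.0633, 0.1425]
wrist_force: [-2.4, 0.6, 9.7]
```

Solid seat at z = 0.1425 (level is about 0.143). I'll lift off and check.

```bash
python3 -m inch '0 -.3 0 0 0 0 -1; 0 -.7 0 0 0 0 -1; 0 -.7 0 0 0 0 -1; -.5 -.3 0 0 0 0 -1; -.8 0 0 0 0 0 -1; 0 0 0 0 0 0 -1; 0 0 0 0 0 0 -1'
python3 - <<'E'
from h import *
v=np.load("v2.npy");v[3]=0;v[4]=.049;v[5]=1.57;P=pts(v)
for c in("wrist","side","top"):
    im=ctrl.snapshot(c);W=ctrl.camera_info(c)
    for n in("knob","keeper","lid_press","jar_center","wrench_grip"):
        for d in ctrl.landmark_of(c,n)[:1]: print(c,n,np.round(np.array(d["at"])*[640,400],1),round(d["conf"],2),proj(W,P[n])[0].round(1) if n in P else "")
    if c=="wrist":cv2.imwrite("pics/e.png",im)
E
```

```text
clock: 19.23
ee_pos: [0.4371, 0.0862, 0.2624]
eef_rot: [-1.571, -0.001, -0.297]
wrist_force: [0.1, 0.4, 0.5]
grip_width: 0.0002
wrist keeper [375.1 313.4] 0.86 [377.4 310.1]
wrist lid_press [387.5 241. ] 0.94 [383.5 238.9]
wrist jar_center [210.5 362.9] 0.42 
wrist wrench_grip [225.9 195.4] 0.66 
side knob [297.1 207.2] 0.75 [296.4 208.5]
side keeper [317.3 187.7] 0.76 [316.3 188.5]
side lid_press [288.6 201.7] 0.64 [285.3 200.4]
side jar_center [377.4 235.1] 0.87 
side wrench_grip [276.6 252.6] 0.81 
top knob [306.8 236.4] 0.7 [309.5 234. ]
top keeper [288.9 195.1] 0.74 [287.3 196.1]
top jar_center [391.8 192.1] 0.89
```

View pics/e.png

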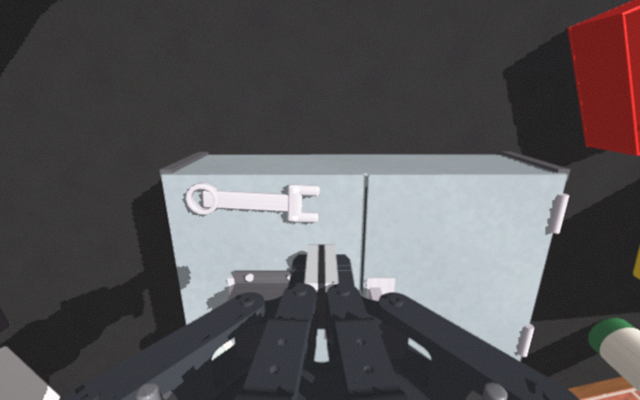

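The knob is where a lowered handle should be in both fixed cameras (within 4 px). The lid is flush, the jar and wrench have not moved, and the arm is clear, so I'm handing in.

```bash
python3 -c "
from workcell import ctrl
print(ctrl.close_job())"
```

```text
the job is handed in; nothing more can be done
None
```

The job is done and handed in, at about 19 s on the robot's clock; no verdict came back.

- **Lid:** I pressed it shut with closed fingers while the bolt was still drawn back. The last press peaked at about 44 N at the wrist, harder than needed, though the lid itself met its rest normally.
- **Bolt:** I pushed it through the keeper in small steps until it met the stop, at about 49 mm of travel and under 10 N.
- **Handle:** I turned it down toward the near side in steps, feeling for contact. It seated at about 10 N with the fingertips at z = 142.5 mm, where a level handle would put the knob's top at 143 mm. I then lifted off, and the wrist force reads near zero.

**Last checks:**
- The side and top cameras both show the knob within about 4 pixels of its predicted handle-down position.
- The keeper and lid press points match a shut lid to within 5 pixels.
- The jar's landmark sits about 3 px (side) and 5 px (top) from its start, which is within the detector's scatter. The wrench's is under 1 px (side).

Two things were not confirmed directly. In the last wrist picture the gripper hides the knob, and the top camera did not detect the wrench, so its place rests on the side and wrist views.

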